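Slide the bottle crate into its parking bay

ROBOT

A 7-joint arm with a two-finger parallel gripper is mounted at the origin on the work surface. World frame = base frame: x ahead of the robot, y to its left, z up, the work surface at z = 0. Lengths are in mm, angles in rad, forces in N, time in s.
With the tool pointing down it reaches from about 425 to 925 mm from the base axis. Payload 6.8 kg.
Tool frame: the origin (TCP) lies between the finger pads; the fingertips stand 17 mm ahead of it and the grasp point (between the pads) lies 2 mm behind it; y points along the fingers, z is the direction in which the jaws open and shut, and the axes are right-handed (so a half turn about y gives the same grasp; the last joint's range is limited). The gripper opens to 85 mm and grips with 20 to 120 N. Pads are 22 mm wide; open, the fingers measure 114 mm over their backs; the gripper's body (76 mm by 85 mm) begins 54 mm behind the grasp point. The pads swing forward as they close: fully open they stand 13 mm farther back than shut.
Start: joints at [-1.258, 0.477, 0.022, 1.555, -0.011, 1.109, -0.083], TCP at [275.73, 616.133, 248.308] pointing down, gripper open.
Joint ranges: [-2.96, 2.96], [-0.34, 2.1], [-1.41, 1.46], [0.24, 2.44], [-1.37, 4.51], [0.17, 1.92], [-2.96, 2.96]. Speed limits (rad/s): [2.39, 2.39, 3.14, 3.14, 3.14, 3.14, 3.14].

INTERFACE

Orientations are given as a unit quaternion [w, x, y, z].
In Python, from workcell import env, vision gives the robot as it stands.
- The arm moves only by the tool apply_moves, never from a script. Its argument "increments" is a list of rows, each an object with "dr": the turn, a rotation vector about the tool's x, y, z as a fraction of full scale, a list of three; "translation": the shift along the tool's x, y, z as a fraction of full scale, a list of three; "grip": the opening, from -1 (shut) to 1 (fully open), so that 0 is half open. A call has 1 to 10 rows; each row is the pose to reach, as a shift and turn from the pose commanded when the call began, along the tool's axes at that moment; what a row does not reach only later rows make up. Full scale, the value 1, is 0.6 m for a shift and 45 degrees for a turn. A row lasts 1/12 s, in which the tool goes at most 41.7 mm and 7.16 degrees, less where a joint would pass 70% of its speed; a pose out of reach is approached as far as the arm can. A call with a number of a shift or a turn outside -1 to 1 is refused whole. A call with a gripper value outside its range is refused whole. The fingers move at their own pace and stop on an object; "grip_force" is the grip in N (left out, the last holds). Time passes only in rows, so rows that repeat a pose let the fingers close. It gives the time, the measured TCP pose, the force and the opening at its end, in the units of the state.
- env.get_obs(): the state, without advancing time (a new reading comes with each control period).
- vision.read_camera(name): name is "scene" or "top" or "wrist"; returns a dict with "color" (384x512x3 uint8, red, green, blue), "range_z" (384x512 float32, mm along the optical axis (not along the pixel's ray), 0 where there is no reading), "intrinsics" (3x3 intrinsics, pixels), "R" (3x3) and "t" (3): a world point X has camera coordinates R X + t; the wrist camera has in their place "T_tool_cam" (4x4, takes a point from camera to tool coordinates, whose origin is the TCP and whose axes are the tool frame's). Camera axes: x right, y down, z forward; pixel columns grow to the right and rows downward; lengths in mm; the calibration is good to about 2 mm. A picture is of the moment at which its call begins: read the wrist's pose just before it.
- env.finish_job(): hands the job in, once; it reports no verdict.
The state is a dict: "clock": time; "joint_positions": joint angles; "joint_vel": joint speeds; "joint_torque": joint torques, N m; "ee_pos": TCP position; "tool_rot": TCP orientation; "contact_force": force on the tool from outside, world axes, zero at the start; "wrist_torque": the same for the moment, N m; "gripper_width": opening from 0.0 (shut) to 1.0 (fully open).
Only numpy, scipy, OpenCV 4.12 (cv2) and the standard library are available. Lean on these libraries where they do the work, as an engineer would, in place of code of your own. Each camera call takes 0.05 s, during which the arm holds its last target. There are 200 camera calls.

TASK

Push the tall bottle crate across the steel table into its parking bay, until its leading long side stands flat against the back stop, between the two side guides. It is heavy, narrow and would tip over: push it only on its blue base, low down, so that it slides and stays upright all the way, and never lift it. Leave everything else on the table where it stands, and finish with the hand clear of everything.

Things in the scene. Friction and masses are not known exactly. Their poses are not given: they have to be found in the camera images.
- crate: heavy bottle crate, 90 mm (its x) by 160 mm (its y) in plan, about 2 kg, 8 to 18 N slide it. Lowest 90 mm: solid blue base. Origin: centre of underside, z up. It starts 210 to 290 mm short of its parked place, up to 35 mm off the bay's centre line, its x within 0.25 rad of the bay's x. Pushed below about 50 mm on its 160 mm wide rear (-x) face it slides; pushed high it tips
- crate_top: the crate's upper part, fixed to it: black slatted walls from 90 to 205 mm above the table, six bottles with red and white caps whose tops reach 247 mm. Same origin and axes as the crate. Not to be pushed on
- bay: parking bay fixed to the table: green back stop and two side guides with flared mouth, all 28 mm high, yellow stripes on the floor inside. Origin: on the table top, where the centre of the crate's underside comes to stand when parked. Its x points from the open mouth to the back stop (roughly to the robot's left), its y along the stop towards the robot, z up. Parked, the crate's x is along it
- bay_stop (a point): middle of the back stop's face, 14 mm above the table, at x = 45 mm in the bay's frame, same axes. The stop is 216 mm long (y)
- bay_mouth (a point): middle of the bay's mouth, on the table, at x = -53 mm in the bay's frame, same axes. The flares are 230 mm apart there and narrow to 185 mm between the straight guides, from x = -22 mm on to the stop (12.5 mm clearance on each side of the crate)
- red_bottle: red plastic squeeze bottle, 56 mm diameter, 185 mm tall, standing behind the bay's back stop; origin at the centre of its underside. To be left alone
- yellow_bottle: yellow plastic squeeze bottle, 56 mm diameter, 185 mm tall, standing on the far side of the lane along which the crate is pushed; origin at the centre of its underside. To be left alone
- tin: food tin, 74 mm diameter, 110 mm tall, on the far side of the bay; origin at the centre of its underside. To be left alone
- jar: small jar with a brass-coloured cap, 60 mm diameter, 85 mm tall, beside the bay on the robot's side; origin at the centre of its underside. To be left alone
- cup: steel cup, 76 mm diameter, 90 mm tall, open, at the right side of the table; origin at the centre of its underside. To be left alone
- shaker: white spice shaker, 44 mm diameter, 80 mm tall, behind the bay's back stop on the robot's side; origin at the centre of its underside. To be left alone
Things that resemble listed ones, but are neither listed nor needed, are in the scene too. Leave any purple look-alike of the crate alone.

How it is judged:
By the outcome, as a careful person would: the job done as asked, in the order asked, and still so for the second after the job is handed in, with the robot touching nothing.
It also fails if it takes over 53 s, if anything falls off the work surface, if the arm or the gripper's body presses on something with over 40 N, if the wrist force passes 120 N, or if a joint passes its speed limit or range.

## Working session

There is one attempt and no reset: what is moved stays moved. The work goes in short steps, Python scripts to look and compute and a tool call to move; the robot and the scene stay as the last step left them, time stands still between calls to the robot, and variables do not carry over. Pictures are saved under pics/ and viewed, about 8 in all and at most 12, crops included, and the job is handed in when it is done.

Besides the shell and the picture viewer there is one more tool, called after "Call:" in YAML: its name, and indented under it one key for each argument. apply_moves: Moves the arm, as the interface text tells. Shift numbers are shares of 0.6 m and turn numbers shares of 45 degrees, none past 1 either way. Its arguments: {"type":"object","properties":{"increments":{"type":"array","items":{"type":"object","properties":{"dr":{"type":"array","items":{"type":"number"}},"translation":{"type":"array","items":{"type":"number"}},"grip":{"type":"number"}}}},"grip_force":{"type":"number"}},"required":["increments"]}

```bash
mkdir -p pics; ls
cat > h.py <<'E'
import numpy as np, cv2
from workcell import env, vision
from scipy.spatial.transform import Rotation as Ro
def cam(n,save=None):
    c=vision.read_camera(n)
    if save: cv2.imwrite('pics/'+save,c['color'][:,:,::-1])
    return c
def cloud(c):
    K=c['intrinsics'];z=c['range_z'];v,u=np.indices(z.shape)
    P=np.stack([(u-K[0,2])/K[0,0]*z,(v-K[1,2])/K[1,1]*z,z],-1)
    X=(P-c['t'])@c['R']; X[z==0]=np.nan
    return X
def ray(c,u,v,h):
    K=c['intrinsics'];d=c['R'].T@np.array([(u-K[0,2])/K[0,0],(v-K[1,2])/K[1,1],1]);o=-c['R'].T@c['t']
    return o+d*(h-o[2])/d[2]
def toolR():
    o=env.get_obs();q=o['tool_rot'];return Ro.from_quat([q[1],q[2],q[3],q[0]]).as_matrix(),np.array(o['ee_pos'])
E
python3 - <<'E'
from h import *
o=env.get_obs();print(o)
print(toolR()[0].round(3))
cs=[cam(n) for n in('scene','top')]
for c in cs: print(c['R'].round(3),c['t'],c['intrinsics'])
cv2.imwrite('pics/a.png',cs[0]['color'][:,:,::-1]);cv2.imwrite('pics/b.png',cs[1]['color'][:,:,::-1])
for c in cs:
    X=cloud(c);hsv=cv2.cvtColor(c['color'],cv2.COLOR_RGB2HSV)
    for nm,lo,hi in(('blue',(100,100,40),(125,255,255)),('green',(45,80,40),(85,255,255)),('yellow',(22,120,100),(35,255,255)),('purple',(126,60,30),(160,255,255))):
        m=cv2.inRange(hsv,lo,hi);n,l,s,ce=cv2.connectedComponentsWithStats(m)
        for i in range(1,n):
            if s[i,4]>60:
                p=X[l==i];print(nm,s[i],np.nanpercentile(p,2,axis=0).round(),np.nanpercentile(p,98,axis=0).round())
E
```

```text
pics
{'clock': 0.0, 'joint_positions': array([-1.25808721,  0.47782182,  0.02235296,  1.55644942, -0.01151798,
        1.10925447, -0.0830912 ]), 'joint_vel': array([-0.00021364,  0.0017399 ,  0.00041471,  0.00051215, -0.00196651,
       -0.00028935,  0.00111661]), 'joint_torque': array([ 6.77499957e-04, -5.96455514e+01,  1.60904914e+00, -2.81187683e+01,
        1.26286913e-02,  9.34277923e-03,  7.63106016e-06]), 'ee_pos': array([275.5265661 , 615.60623585, 247.31221248]), 'tool_rot': array([-0.69088136,  0.69214485, -0.1477693 ,  0.14758957]), 'contact_force': array([-0.23018241, -0.39518494, -0.49829103]), 'wrist_torque': array([ 0.04865755, -0.00754211, -0.05614355]), 'gripper_width': 0.9928226412158313}
[[ 0.913 -0.001  0.408]
 [-0.408 -0.002  0.913]
 [ 0.    -1.    -0.002]]
[[ 0.764  0.645  0.022]
 [ 0.359 -0.395 -0.846]
 [-0.537  0.654 -0.533]] [-395.07634931 -178.99169995 1424.44676899] [[442.33252003   0.         256.16882721]
 [  0.         442.33252003 191.27696682]
 [  0.           0.           1.        ]]
[[-0.016 -1.    -0.002]
 [-0.988  0.016 -0.155]
 [ 0.155 -0.001 -0
[... 731 characters left out ...]
een [184 105  10  15  76] [364. -94. 196.] [379. -80. 227.]
green [264 122  14  14 117] [535. -36. 186.] [592.   8. 227.]
green [299 144  64  39 575] [468. 181.   1.] [667. 275.  28.]
yellow [ 311  161   29   79 1484] [718. -54.   6.] [763. -23. 175.]
purple [ 128  108   77   61 2542] [ 264. -183.   97.] [412. -56. 203.]
blue [219 220  30   4  68] [448. -34.  60.] [454.  41. 136.]
green [135 154  49  74 859] [457. 175.  -2.] [662. 301.  33.]
yellow [233 112  19  18 189] [709. -47. 128.] [743.  -2. 186.]
yellow [148 161  26  60 257] [469. 199.  -4.] [648. 265.   7.]
yellow [151 236  18  18 250] [370. 189.  82.] [415. 233.  91.]
purple [253 234  55  71 663] [ 242. -177.    2.] [407. -55. 210.]
```

View pics/a.png

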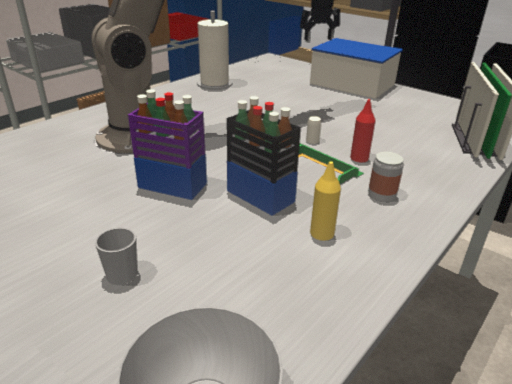

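View pics/b.png

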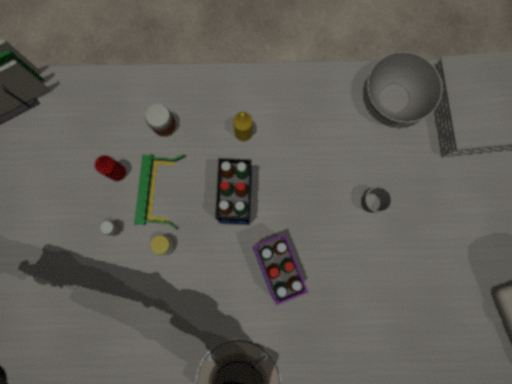

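The scene view shows the target crate (black top, blue base) at about (262,165). The purple look-alike is at (168,155) and the green bay at (325,160). In the top view the crate is at (234,190) and the bay at (155,190). Next I'll fit the poses.

```bash
cat >> h.py <<'E'
def crate(cs,ct):
    r={}
    X=cloud(cs);hsv=cv2.cvtColor(cs['color'],cv2.COLOR_RGB2HSV)
    # white+red caps seen from top: cast on cap-top height
    return r
def rect(p):
    (c,s,a)=cv2.minAreaRect(p[:,:2].astype(np.float32));return np.round(c,1),np.round(s,1),round(a,2)
E
python3 - <<'E'
from h import *
cs,ct=cam('scene'),cam('top')
print('camS',-cs['R'].T@cs['t'],'camT',-ct['R'].T@ct['t'])
w=cam('wrist');print('Ttc',w['T_tool_cam'].round(2))
X=cloud(ct);S=cloud(cs)
# crate top: points z 192-215 inside region
for nm,Y in(('top',X),('scene',S)):
    m=(Y[...,2]>196)&(Y[...,2]<212)&(Y[...,0]>430)&(Y[...,0]<650)&(Y[...,1]>-80)&(Y[...,1]<90)
    p=Y[m];print(nm,m.sum(),rect(p))
    g=cv2.inRange(cv2.cvtColor((ct if nm=='top' else cs)['color'],cv2.COLOR_RGB2HSV),(45,80,40),(85,255,255))>0
    m=g&(Y[...,2]>-5)&(Y[...,2]<40)&(Y[...,0]>430)&(Y[...,0]<700)&(Y[...,1]>150)&(Y[...,1]<330)
    p=Y[m];print(nm,'bay',m.sum(),rect(p),np.nanmedian(p[:,2]))
# blue faces in scene
hsv=cv2.cvtColor(cs['color'],cv2.COLOR_RGB2HSV)
b=(cv2.inRange(hsv,(100,100,40),(125,255,255))>0)
m=b&(S[...,0]>430)&(S[...,0]<650)&(S[...,1]>-90)&(S[...,1]<90)&(S[...,2]>8)&(S[...,2]<85)
print('blue',m.sum(),rect(S[m]))
# dark crate outline in top: ray-cast contour at z=205
hv=cv2.cvtColor(ct['color'],cv2.COLOR_RGB2HSV)
# bay stop outline in top on z=28
g=cv2.inRange(hv,(45,80,40),(85,255,255));cn=max(cv2.findContours(g,0,1)[0],key=cv2.contourArea)[:,0]
P=np.array([ray(ct,u,v,28) for u,v in cn]);st=P[P[:,1]>P[:,1].max()-45]
print('baycast',rect(P));print(P[:, :2].round().tolist())
y=cv2.inRange(hv,(20,100,90),(35,255,255))
# others: object locations
Q=X.copy();
for n,(u,v) in dict(red=(104,163),yel=(243,118),tin=(157,115),jar=(160,242),cup=(376,195),sh=(107,226)).items(): print(n,X[v,u].round())
big=np.hstack([cv2.resize(ct['color'][140:250,120:270],None,fx=5,fy=5,interpolation=cv2.INTER_CUBIC)]);cv2.imwrite('pics/c.png',np.clip(big[:,:,::-1]*1.6,0,255))
E
```

```text
camS [1130.6874919  -747.3912679   616.54199893] camT [ 362.82377091  -44.24596596 1328.6835499 ]
Ttc [[  -0.      0.96    0.29  -73.92]
 [   0.     -0.29    0.96 -126.27]
 [   1.      0.     -0.      0.36]
 [   0.      0.      0.      1.  ]]
top 807 (array([ 5.302e+02, -3.000e-01]), array([ 87.5, 157.5]), 86.64)
top bay 860 (array([555.3, 232.2]), array([132. , 220.9]), 85.0) 5.901484272296932
scene 816 (array([532.6,  -1.2]), array([ 91.5, 161.8]), 88.2)
scene bay 573 (array([583.6, 264.3]), array([110.7, 226.9]), 64.58) 16.925292707211383
blue 1793 (array([547.6, -36.3]), array([178.2,  77.9]), 24.25)
baycast (array([555.2, 228.5]), array([124.7, 220.9]), 84.94)
[[664.0, 257.0], [661.0, 260.0], [661.0, 263.0], [662.0, 266.0], [662.0, 269.0], [662.0, 272.0], [662.0, 275.0], [662.0, 278.0], [659.0, 278.0], [656.0, 281.0], [652.0, 281.0], [649.0, 281.0], [646.0, 281.0], [643.0, 281.0], [640.0, 281.0], [637.0, 281.0], [634.0, 284.0], [631.0, 283.0], [628.0, 283.0], [625.0, 283.0], [622.0, 283.0], [619.0, 283.0], [616.0, 283.0], [613.0, 283.0], [609.0, 283.0], [606.0, 286.0], [603.0, 2
[... 3440 characters left out ...]
69.0], [654.0, 172.0], [654.0, 175.0], [654.0, 178.0], [651.0, 181.0], [651.0, 184.0], [651.0, 187.0], [648.0, 190.0], [648.0, 193.0], [648.0, 196.0], [651.0, 199.0], [651.0, 202.0], [651.0, 205.0], [651.0, 208.0], [651.0, 211.0], [651.0, 214.0], [651.0, 217.0], [652.0, 220.0], [652.0, 223.0], [652.0, 226.0], [652.0, 230.0], [652.0, 233.0], [652.0, 236.0], [655.0, 239.0], [655.0, 242.0], [655.0, 245.0], [658.0, 248.0], [658.0, 251.0], [661.0, 254.0]]
red [612. 352. 156.]
yel [726. -28. 177.]
tin [761. 221. 107.]
jar [398. 211.  86.]
cup [ 531. -425.    9.]
sh [446. 363.  79.][ WARN:0@6.470] global loadsave.cpp:1063 imwrite_ Unsupported depth image for selected encoder is fallbacked to CV_8U.
```

View pics/c.png

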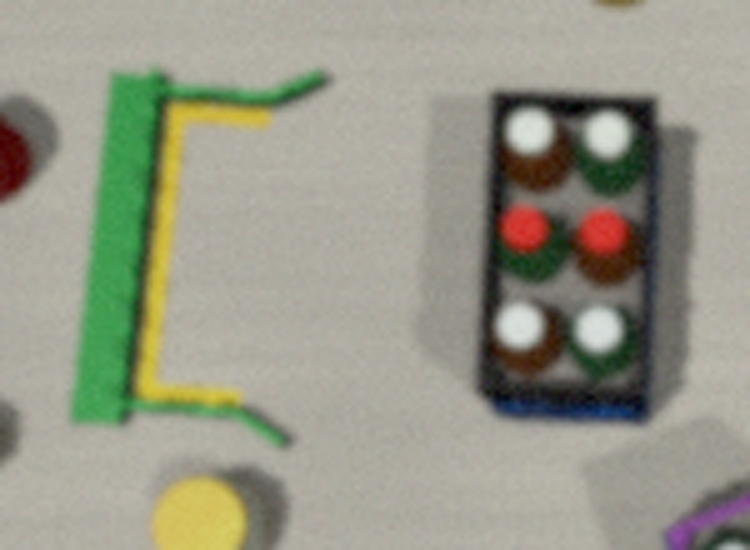

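Bay heading is about 85°, with its origin near (553,215). The crate is at about (531,-1) with heading about 87°, so it is roughly 217 mm short and 3 mm off centre. I'll carry the hand high over the table and then behind the crate. It will push with both open fingers and the hand tilted about 40°, so the body and wrist camera stay clear of the slats.

Call:
apply_moves:
  increments:
    - {"dr": [0, 0.2, 0], "translation": [0.03, -0.06, -0.03], "grip": 1}
    - {"dr": [0, 1, 0], "translation": [0.456, -0.25, -0.49], "grip": 1}
    - {"dr": [0, 1, 0], "translation": [0.456, -0.25, -0.49], "grip": 1}
    - {"dr": [0, 1, 0], "translation": [0.456, -0.25, -0.49], "grip": 1}
    - {"dr": [0, 1, 0], "translation": [0.456, -0.25, -0.49], "grip": 1}
    - {"dr": [0, 1, 0], "translation": [0.456, -0.25, -0.49], "grip": 1}
    - {"dr": [0, 1, 0], "translation": [0.456, -0.25, -0.49], "grip": 1}
    - {"dr": [0, 1, 0], "translation": [0.456, -0.25, -0.49], "grip": 1}
    - {"dr": [0, 1, 0], "translation": [0.456, -0.25, -0.49], "grip": 1}
    - {"dr": [0, 1, 0], "translation": [0.456, -0.25, -0.49], "grip": 1}

```text
clock: 1.08
ee_pos: [399.4, 252.0, 393.1]
tool_rot: [0.583, -0.582, 0.401, -0.401]
contact_force: [0.9, 0.1, 0.8]
gripper_width: 1.001
```

```bash
cat >> h.py <<'E'
H=np.radians(84.95);BX=np.array([np.cos(H),np.sin(H),0]);BY=np.array([np.sin(H),-np.cos(H),0])*-1
B0=np.array([553.5,215,0])
def goal(bx,by,z,tilt):
    "numbers for apply_moves to put TCP at bay coords (bx,by), height z, tilt deg"
    t=np.radians(tilt);y=np.cos(t)*np.array([0,0,-1.])+np.sin(t)*BX;zz=-BY;x=np.cross(y,zz)
    G=np.stack([x,y,zz],1);R,p=toolR();P=B0+bx*BX+by*BY+[0,0,z]
    print('pos',p.round(1),'bay',((p-B0)@BX).round(1),((p-B0)@BY).round(1),'target',P.round(1))
    print('shift',(R.T@(P-p)/600).round(4),'dr',(Ro.from_matrix(R.T@G).as_rotvec()/np.radians(45)).round(4))
E
python3 -c "
from h import *
print(env.get_obs()['joint_positions'].round(2));goal(-390,0,390,0);goal(-390,0,300,40)"
```

```text
[-1.02  0.01  0.33  1.83 -0.    1.3  -0.32]
pos [399.4 252.  393.1] bay 23.3 156.8 target [ 519.2 -173.5  390. ]
shift [ 0.7338  0.0048 -0.0664] dr [-1.000e-04  5.765e-01 -7.000e-04]
pos [399.4 252.  393.1] bay 23.3 156.8 target [ 519.2 -173.5  300. ]
shift [ 0.7338  0.1548 -0.0664] dr [0.2011 0.5528 0.8727]
```

Call:
apply_moves:
  increments:
    - {"dr": [0.02, 0.06, 0.09], "translation": [0.06, 0, -0.005], "grip": 1}
    - {"dr": [0.2, 0.553, 0.873], "translation": [0.734, 0.005, -0.066], "grip": 1}
    - {"dr": [0.2, 0.553, 0.873], "translation": [0.734, 0.005, -0.066], "grip": 1}
    - {"dr": [0.2, 0.553, 0.873], "translation": [0.734, 0.005, -0.066], "grip": 1}
    - {"dr": [0.2, 0.553, 0.873], "translation": [0.734, 0.005, -0.066], "grip": 1}
    - {"dr": [0.2, 0.553, 0.873], "translation": [0.734, 0.005, -0.066], "grip": 1}
    - {"dr": [0.2, 0.553, 0.873], "translation": [0.734, 0.005, -0.066], "grip": 1}
    - {"dr": [0.2, 0.553, 0.873], "translation": [0.734, 0.005, -0.066], "grip": 1}
    - {"dr": [0.2, 0.553, 0.873], "translation": [0.734, 0.005, -0.066], "grip": 1}
    - {"dr": [0.2, 0.553, 0.873], "translation": [0.734, 0.005, -0.066], "grip": 1}

```text
clock: 1.92
ee_pos: [511.0, -143.7, 389.1]
tool_rot: [0.626, -0.27, 0.654, -0.327]
contact_force: [1.3, 0.5, 0.5]
gripper_width: 0.996
```

```bash
python3 -c "
from h import *
print(env.get_obs()['joint_positions'].round(2));goal(-370,3,200,40);goal(-370,3,30,40)"
```

```text
[-0.2   0.42  0.96  1.7  -0.85  1.72  0.82]
pos [ 511.  -143.7  389.1] bay -361.0 10.8 target [ 517.9 -153.3  200. ]
shift [0.214  0.2318 0.0135] dr [ 0.0015 -0.0017  0.0001]
pos [ 511.  -143.7  389.1] bay -361.0 10.8 target [ 517.9 -153.3   30. ]
shift [0.3961 0.4488 0.014 ] dr [ 0.0015 -0.0017  0.0001]
```

Call:
apply_moves:
  increments:
    - {"dr": [0, 0, 0], "translation": [0.214, 0.232, 0.0135], "grip": 1}
    - {"dr": [0, 0, 0], "translation": [0.214, 0.232, 0.0135], "grip": 1}
    - {"dr": [0, 0, 0], "translation": [0.214, 0.232, 0.0135], "grip": 1}
    - {"dr": [0, 0, 0], "translation": [0.214, 0.232, 0.0135], "grip": 1}
    - {"dr": [0, 0, 0], "translation": [0.214, 0.232, 0.0135], "grip": 1}
    - {"dr": [0, 0, 0], "translation": [0.31, 0.35, 0.0135], "grip": 1}
    - {"dr": [0, 0, 0], "translation": [0.31, 0.35, 0.0135], "grip": 1}
    - {"dr": [0, 0, 0], "translation": [0.31, 0.35, 0.0135], "grip": 1}
    - {"dr": [0, 0, 0], "translation": [0.31, 0.35, 0.0135], "grip": 1}

```text
clock: 2.67
ee_pos: [516.8, -148.8, 107.2]
tool_rot: [0.625, -0.271, 0.656, -0.325]
contact_force: [-0.5, 0.3, 1.1]
gripper_width: 1.006
```

```bash
python3 -c "
from h import *
print(env.get_obs()['joint_positions'].round(2));goal(-350,3,30,40)
a=cam('scene');b=cam('top')
cv2.imwrite('pics/d.png',np.vstack([a['color'][60:300,60:400],b['color'][90:330,90:430]])[:,:,::-1])
S=cloud(a)
"
```

```text
[-0.03  0.8   0.77  1.9  -1.09  1.43  1.23]
pos [ 516.8 -148.8  107.2] bay -365.7 4.5 target [ 519.7 -133.4   30. ]
shift [0.0629 0.1153 0.0034] dr [ 0.0063 -0.0047 -0.0016]
```

View pics/d.png

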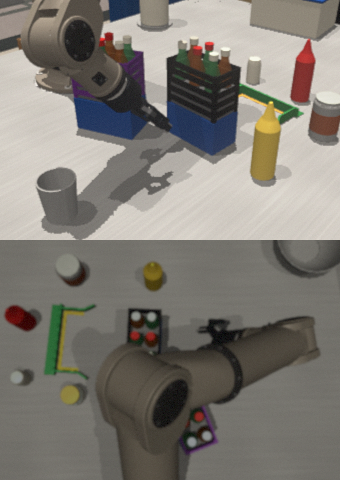

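The scene view shows the tilted hand behind the target crate, with the purple crate left of the hand and under the forearm. I'll check that clearance in numbers before lowering.

```bash
python3 -c "
from h import *
for n in('scene','top'):
    S=cloud(cam(n)).reshape(-1,3)
    for x0,x1 in((200,300),(300,380),(380,430),(430,470)):
        m=(S[:,0]>x0)&(S[:,0]<x1)&(S[:,1]>-330)&(S[:,1]<-40)
        p=S[m];q=p[p[:,2]>255]
        print(n,x0,len(q),np.nanmin(q[:,2]).round() if len(q) else None, q[np.argsort(q[:,2])[:2]].round().tolist() if len(q) else '')
    m=(S[:,2]>15)&(S[:,2]<255)&(S[:,0]>420)&(S[:,0]<640)&(S[:,1]<-60)&(S[:,1]>-350)
    print('low hand', m.sum(), S[m].min(0).round() if m.sum() else '',S[m].max(0).round())
"
```

```text
scene 200 0 None 
scene 300 0 None 
scene 380 0 None 
scene 430 287 410.0 [[443.0, -328.0, 410.0], [446.0, -328.0, 410.0]]
low hand 1833 [ 468. -319.  102.] [ 591. -146.  255.]
top 200 1054 460.0 [[213.0, -76.0, 460.0], [211.0, -76.0, 461.0]]
top 300 2129 568.0 [[362.0, -135.0, 568.0], [362.0, -133.0, 571.0]]
top 380 3316 451.0 [[429.0, -287.0, 451.0], [426.0, -281.0, 457.0]]
top 430 2119 404.0 [[436.0, -310.0, 404.0], [438.0, -316.0, 408.0]]
low hand 622 [ 508. -248.  115.] [ 589. -147.  255.]
```

Call:
apply_moves:
  increments:
    - {"dr": [0, 0, 0], "translation": [0.04, 0.075, 0.003], "grip": 1}
    - {"dr": [0.006, -0.005, -0.002], "translation": [0.063, 0.115, 0.0035], "grip": 1}
    - {"dr": [0.006, -0.005, -0.002], "translation": [0.063, 0.115, 0.0035], "grip": 1}
    - {"dr": [0.006, -0.005, -0.002], "translation": [0.063, 0.115, 0.0035], "grip": 1}

```text
clock: 3.2
ee_pos: [521.4, -134.4, 33.1]
tool_rot: [0.628, -0.27, 0.652, -0.328]
contact_force: [-0.6, -0.6, 1.0]
gripper_width: 1.0
```

```bash
python3 -c "
from h import *
o=env.get_obs();print(o['contact_force'],o['joint_positions'].round(2))
goal(-290,3,30,40);goal(-260,3,30,40)
S=cloud(cam('scene')).reshape(-1,3)
m=(S[:,2]>6)&(S[:,2]<85)&(S[:,0]>440)&(S[:,0]<640)&(S[:,1]<-62)&(S[:,1]>-200)
p=S[m];print(m.sum());b=(p-B0)@np.stack([BX,BY],1)
i=np.argsort(-b[:,0])[:8];print(b[i].round(),p[i,2].round(), p[:,2].min())
"
```

```text
[-0.58481617 -0.64593387  1.0238134 ] [-0.01  0.9   0.69  1.92 -1.18  1.34  1.32]
pos [ 521.4 -134.4   33.1] bay -350.9 1.2 target [525.  -73.6  30. ]
shift [-0.0746  0.0691 -0.003 ] dr [-0.0039  0.0044  0.0015]
pos [ 521.4 -134.4   33.1] bay -350.9 1.2 target [527.6 -43.7  30. ]
shift [-0.1129  0.1012 -0.003 ] dr [-0.0039  0.0044  0.0015]
184
[[-344.  -47.]
 [-346.  -49.]
 [-349.  -52.]
 [-350.  -50.]
 [-350.  -47.]
 [-351.  -48.]
 [-352.  -55.]
 [-353.  -54.]] [41. 40. 37. 45. 47. 45. 43. 43.] 23.39710923297656
```

Call:
apply_moves:
  increments:
    - {"dr": [0, 0, 0], "translation": [-0.04, 0.045, -0.0015], "grip": 1}
    - {"dr": [-0.004, 0.004, 0.0015], "translation": [-0.077, 0.084, -0.003], "grip": 1}
    - {"dr": [-0.004, 0.004, 0.0015], "translation": [-0.077, 0.084, -0.003], "grip": 1}
    - {"dr": [-0.004, 0.004, 0.0015], "translation": [-0.077, 0.084, -0.003], "grip": 1}

```text
clock: 3.58
ee_pos: [527.0, -66.2, 25.8]
tool_rot: [0.629, -0.27, 0.652, -0.327]
contact_force: [0.7, -1.3, -0.5]
gripper_width: 1.003
```

```bash
python3 -c "
from h import *
o=env.get_obs();print(o['contact_force'])
goal(-240,3,24,40)
"
```

```text
[ 0.71446414 -1.26274889 -0.4725067 ]
pos [527.  -66.2  25.8] bay -282.4 1.6 target [529.4 -23.8  24. ]
shift [-0.0523  0.0477 -0.0021] dr [-0.0028  0.0058  0.0001]
```

Call:
apply_moves:
  increments:
    - {"dr": [0, 0.003, 0], "translation": [-0.0054, 0.0047, -0.0005], "grip": 1}
    - {"dr": [0, 0.003, 0], "translation": [-0.0105, 0.0095, -0.001], "grip": 1}
    - {"dr": [0, 0.003, 0], "translation": [-0.016, 0.014, -0.001], "grip": 1}
    - {"dr": [0, 0.003, 0], "translation": [-0.021, 0.019, -0.001], "grip": 1}
    - {"dr": [0, 0.003, 0], "translation": [-0.026, 0.024, -0.001], "grip": 1}
    - {"dr": [0, 0.003, 0], "translation": [-0.031, 0.0285, -0.001], "grip": 1}
    - {"dr": [0, 0.003, 0], "translation": [-0.0365, 0.033, -0.001], "grip": 1}
    - {"dr": [0, 0.003, 0], "translation": [-0.042, 0.038, -0.001], "grip": 1}
    - {"dr": [0, 0.003, 0], "translation": [-0.047, 0.043, -0.001], "grip": 1}
    - {"dr": [0, 0.003, 0], "translation": [-0.052, 0.0475, -0.001], "grip": 1}

```text
clock: 4.42
ee_pos: [529.8, -34.9, 22.6]
tool_rot: [0.624, -0.27, 0.652, -0.336]
contact_force: [-5.1, -25.7, 18.1]
gripper_width: 1.0
```

```bash
cat >> h.py <<'E'
def where():
    "crate rim (z~205) in scene+top, in bay coords; upright check by cap heights"
    for n in('scene','top'):
        c=cam(n);Y=cloud(c);b=(Y-B0)@np.stack([BX,BY],1)
        m=(Y[...,2]>196)&(Y[...,2]<212)&(abs(b[...,1])<115)&(b[...,0]>-275)&(b[...,0]<75)
        dark=c['color'].max(2)<70
        if n=='scene': m&=dark
        k,l,s,_=cv2.connectedComponentsWithStats(cv2.dilate(m.astype(np.uint8),np.ones((5,5))));
        i=1+np.argmax(s[1:,4]);m&=(l==i);r=rect(b[m]);cp=Y[...,2][(abs(b[...,1])<80)&(abs(b[...,0]-r[0][0])<45)]
        print(n,m.sum(),r,'z99',np.nanpercentile(cp,99).round())
E
python3 -c "
from h import *
o=env.get_obs();print(o['contact_force'],o['clock'],env.get_obs()['joint_positions'].round(2))
where();goal(-180,3,24,40)
"
```

```text
[ -5.05251175 -25.69494874  18.06133235] 4.4167 [-0.16  0.86  0.64  2.02 -1.29  1.22  1.27]
scene 377 (array([-200.1,   -1.5]), array([160.7,  88.1]), 89.25) z99 246.0
top 459 (array([-197.4,  -27.6]), array([100.6,  87.1]), 89.54) z99 652.0
pos [530.1 -33.4  22.4] bay -249.5 1.5 target [534.7  36.   24. ]
shift [-0.0912  0.0713 -0.0038] dr [-0.0136 -0.0078  0.0149]
```

Call:
apply_moves:
  increments:
    - {"dr": [0, 0, 0], "translation": [-0.01, 0.003, 0], "grip": 1}
    - {"dr": [0, 0, 0], "translation": [-0.018, 0.009, 0], "grip": 1}
    - {"dr": [0, 0, 0], "translation": [-0.026, 0.015, 0], "grip": 1}
    - {"dr": [0, 0, 0], "translation": [-0.034, 0.0215, 0], "grip": 1}
    - {"dr": [0, 0, 0], "translation": [-0.042, 0.028, 0], "grip": 1}
    - {"dr": [0, 0, 0], "translation": [-0.05, 0.034, 0], "grip": 1}
    - {"dr": [0, 0, 0], "translation": [-0.058, 0.0405, 0], "grip": 1}
    - {"dr": [0, 0, 0], "translation": [-0.066, 0.047, 0], "grip": 1}
    - {"dr": [0, 0, 0], "translation": [-0.0735, 0.053, 0], "grip": 1}
    - {"dr": [0, 0, 0], "translation": [-0.081, 0.059, 0], "grip": 1}

```text
clock: 5.35
ee_pos: [534.0, 29.8, 23.6]
tool_rot: [0.624, -0.271, 0.653, -0.332]
contact_force: [-0.6, -10.4, -6.7]
gripper_width: 1.0
```

```bash
python3 -c "
from h import *
o=env.get_obs();print(o['contact_force'],o['clock'],env.get_obs()['joint_positions'].round(2))
where();goal(-180,3,28,40)
"
```

```text
[ -0.56192792 -10.35892621  -6.65583318] 5.35 [-0.22  0.81  0.55  2.06 -1.33  1.13  1.21]
scene 358 (array([-1.357e+02,  1.000e-01]), array([ 88.3, 160.8]), 0.76) z99 246.0
top 587 (array([-131.1,  -10.2]), array([131.4,  87.7]), 89.51) z99 251.0
pos [534.1  31.4  24. ] bay -184.6 3.2 target [534.7  36.   28. ]
shift [-0.0102 -0.0002  0.0002] dr [-0.0044 -0.0065  0.0099]
```

Call:
apply_moves:
  increments:
    - {"dr": [0, 0, -0.01], "translation": [-0.008, 0.006, 0], "grip": 1}
    - {"dr": [0, 0, -0.02], "translation": [-0.015, 0.012, 0], "grip": 1}
    - {"dr": [0, 0, -0.03], "translation": [-0.022, 0.018, 0], "grip": 1}
    - {"dr": [0, 0, -0.04], "translation": [-0.029, 0.024, 0], "grip": 1}
    - {"dr": [0, 0, -0.05], "translation": [-0.036, 0.03, 0], "grip": 1}
    - {"dr": [0, 0, -0.06], "translation": [-0.043, 0.036, 0], "grip": 1}
    - {"dr": [0, 0, -0.07], "translation": [-0.05, 0.042, 0], "grip": 1}
    - {"dr": [0, 0, -0.08], "translation": [-0.057, 0.047, 0], "grip": 1}
    - {"dr": [0, 0, -0.09], "translation": [-0.064, 0.053, 0], "grip": 1}

```text
clock: 6.2
ee_pos: [539.3, 78.0, 24.6]
tool_rot: [0.612, -0.293, 0.643, -0.355]
contact_force: [-1.6, -15.0, 1.3]
gripper_width: 1.0
```

```bash
python3 -c "
from h import *
o=env.get_obs();print(o['contact_force'],o['clock'],env.get_obs()['joint_positions'].round(2))
where();goal(-70,3,28,36)
"
```

```text
[ -1.57828038 -15.04252937   1.30941707] 6.2 [-0.32  0.75  0.51  2.08 -1.34  1.    1.11]
scene 339 (array([-85.9,  -1.2]), array([160.2,  88.2]), 89.29) z99 246.0
top 805 (array([-82.6,   1.8]), array([157.2,  87.7]), 89.53) z99 251.0
pos [539.4  80.1  24.7] bay -135.6 2.2 target [544.3 145.5  28. ]
shift [-0.0922  0.059  -0.0021] dr [-0.0067 -0.0071  0.0121]
```

```bash
python3 -c "
from h import *
a=cam('scene');b=cam('top')
cv2.imwrite('pics/e.png',np.vstack([cv2.resize(a['color'][80:230,180:380],None,fx=3,fy=3,interpolation=2)])[:,:,::-1])
S=cloud(a).reshape(-1,3);bb=(S-B0)@np.stack([BX,BY],1)
for z0,z1 in((20,50),(50,90),(90,130),(130,170),(170,210),(210,250),(250,300)):
    m=(S[:,2]>z0)&(S[:,2]<z1)&(abs(bb[:,1])<90)&(bb[:,0]<-131)&(bb[:,0]>-300); print(z0,m.sum(),np.sort(bb[m,0])[-5:].round(), bb[m,1].min().round())
"
```

```text
20 81 [-136. -136. -135. -134. -133.] -57.0
50 227 [-156. -154. -153. -132. -131.] -81.0
90 408 [-167. -167. -166. -164. -164.] -71.0
130 441 [-186. -185. -183. -181. -178.] -39.0
170 447 [-214. -214. -212. -211. -210.] -49.0
210 225 [-240. -239. -238. -238. -231.] -48.0
250 175 [-257. -256. -255. -255. -255.] -49.0
```

View pics/e.png

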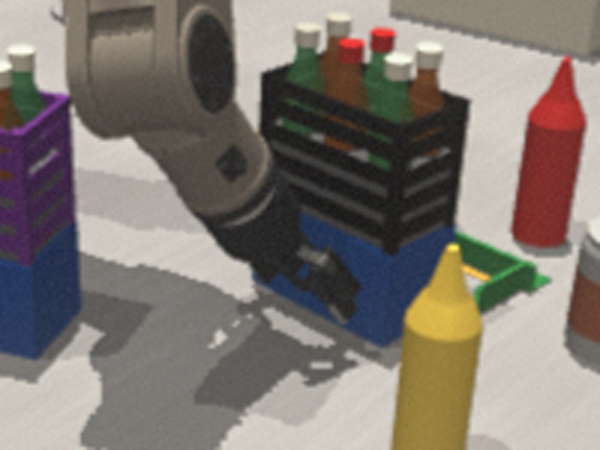

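The picture shows the crate upright at about (360,200), with the fingertips low on the blue base at about (345,300). The body is about 30 mm clear of the slats. I'll keep pushing.

Call:
apply_moves:
  increments:
    - {"dr": [0, 0, -0.005], "translation": [-0.007, 0.005, 0], "grip": 1}
    - {"dr": [0, 0, -0.01], "translation": [-0.014, 0.01, 0], "grip": 1}
    - {"dr": [0, 0, -0.015], "translation": [-0.021, 0.015, 0], "grip": 1}
    - {"dr": [0, 0, -0.02], "translation": [-0.028, 0.02, 0], "grip": 1}
    - {"dr": [0, 0, -0.025], "translation": [-0.035, 0.025, 0], "grip": 1}
    - {"dr": [0, 0, -0.03], "translation": [-0.042, 0.03, 0], "grip": 1}
    - {"dr": [0, 0, -0.035], "translation": [-0.049, 0.035, 0], "grip": 1}
    - {"dr": [0, 0, -0.04], "translation": [-0.056, 0.04, 0], "grip": 1}
    - {"dr": [0, 0, -0.045], "translation": [-0.063, 0.045, 0], "grip": 1}
    - {"dr": [0, 0, -0.05], "translation": [-0.07, 0.05, 0], "grip": 1}

```text
clock: 7.23
ee_pos: [544.4, 128.6, 25.0]
tool_rot: [0.605, -0.306, 0.637, -0.368]
contact_force: [-2.7, -15.2, 2.9]
gripper_width: 1.0
```

```bash
python3 -c "
from h import *
o=env.get_obs();print(o['contact_force'],o['clock'],env.get_obs()['joint_positions'].round(2))
where();goal(-46,3,28,34)
"
```

```text
[ -2.65075065 -15.20033166   2.92121194] 7.2333 [-0.39  0.72  0.45  2.08 -1.34  0.89  1.01]
scene 349 (array([-34.8,  -2.5]), array([157.5,  89.5]), 89.02) z99 246.0
top 855 (array([-31.8,   1. ]), array([158.3,  88. ]), 89.36) z99 251.0
pos [544.4 130.7  25.1] bay -84.8 1.7 target [546.5 169.4  28. ]
shift [-0.0567  0.0313 -0.0028] dr [-0.0079 -0.0084  0.0177]
```

Call:
apply_moves:
  increments:
    - {"dr": [0, 0, 0], "translation": [-0.006, 0.004, 0], "grip": 1}
    - {"dr": [0, 0, 0], "translation": [-0.012, 0.008, 0], "grip": 1}
    - {"dr": [0, 0, 0], "translation": [-0.017, 0.0115, 0], "grip": 1}
    - {"dr": [0, 0, 0], "translation": [-0.022, 0.0145, 0], "grip": 1}
    - {"dr": [0, 0, 0], "translation": [-0.027, 0.018, 0], "grip": 1}
    - {"dr": [0, 0, 0], "translation": [-0.032, 0.021, 0], "grip": 1}
    - {"dr": [0, 0, 0], "translation": [-0.0355, 0.0235, 0], "grip": 1}
    - {"dr": [0, 0, 0], "translation": [-0.039, 0.0258, 0], "grip": 1}

```text
clock: 8.0
ee_pos: [547.0, 156.3, 24.9]
tool_rot: [0.605, -0.305, 0.637, -0.368]
contact_force: [-2.3, -16.6, 2.5]
gripper_width: 0.999
```

```bash
python3 -c "
from h import *
o=env.get_obs();print(o['contact_force'],o['wrist_torque'],o['clock'],env.get_obs()['joint_positions'].round(2))
where();goal(-46,3,28,34)
"
```

```text
[ -2.28859786 -16.61720713   2.52457949] [-2.96860624e+00  4.82539249e-01  1.29527641e-03] 8.0 [-0.4   0.7   0.39  2.08 -1.35  0.84  0.97]
scene 349 (array([-7.9, -2.7]), array([157.4,  89.5]), 88.66) z99 246.0
top 856 (array([-5.3,  0.8]), array([158.2,  88.6]), 89.61) z99 251.0
pos [547.1 157.1  25. ] bay -58.2 1.3 target [546.5 169.4  28. ]
shift [-0.0198  0.0069 -0.003 ] dr [-0.0091 -0.01    0.0189]
```

Creeping on at 1.2 mm per row, in short calls, until the force rises.

Call:
apply_moves:
  increments:
    - {"dr": [0, 0, 0], "translation": [-0.0017, 0.0011, 0], "grip": 1}
    - {"dr": [0, 0, 0], "translation": [-0.0034, 0.0022, 0], "grip": 1}
    - {"dr": [0, 0, 0], "translation": [-0.005, 0.0033, 0], "grip": 1}
    - {"dr": [0, 0, 0], "translation": [-0.0067, 0.0044, 0], "grip": 1}

```text
clock: 8.43
ee_pos: [547.5, 160.8, 25.0]
tool_rot: [0.605, -0.305, 0.637, -0.368]
contact_force: [-0.9, -16.0, 3.2]
gripper_width: 1.001
```

Call:
apply_moves:
  increments:
    - {"dr": [0, 0, 0], "translation": [-0.0017, 0.0011, 0], "grip": 1}
    - {"dr": [0, 0, 0], "translation": [-0.0034, 0.0022, 0], "grip": 1}

```text
clock: 8.6
ee_pos: [547.8, 163.3, 25.0]
tool_rot: [0.605, -0.305, 0.637, -0.368]
contact_force: [-2.2, -16.0, 2.9]
gripper_width: 1.001
```

```bash
python3 -c "
from h import *
o=env.get_obs();print(o['contact_force'],o['wrist_torque'],o['clock'])
where();goal(-46,3,28,34)
"
```

```text
[ -2.22798317 -16.04862448   2.87124448] [-2.98341852  0.42960419 -0.03449331] 8.6
scene 354 (array([-0.7, -2.8]), array([157.5,  90. ]), 89.64) z99 246.0
top 861 (array([1.3, 0.5]), array([158.1,  88.9]), 89.25) z99 251.0
pos [547.8 163.7  25. ] bay -51.6 1.2 target [546.5 169.4  28. ]
shift [-0.0105  0.0008 -0.0031] dr [-0.0095 -0.0105  0.0196]
```

Call:
apply_moves:
  increments:
    - {"dr": [0, 0, 0], "translation": [-0.0017, 0.0011, 0], "grip": 1}
    - {"dr": [0, 0, 0], "translation": [-0.0034, 0.0022, 0], "grip": 1}

```text
clock: 8.87
ee_pos: [547.9, 164.7, 24.9]
tool_rot: [0.604, -0.305, 0.637, -0.368]
contact_force: [-4.4, -23.0, 9.3]
gripper_width: 1.0
```

Call:
apply_moves:
  increments:
    - {"dr": [0, 0, 0], "translation": [-0.0017, 0.0011, 0], "grip": 1}
    - {"dr": [0, 0, 0], "translation": [-0.0034, 0.0022, 0], "grip": 1}

```text
clock: 9.03
ee_pos: [548.0, 164.9, 24.8]
tool_rot: [0.604, -0.306, 0.637, -0.37]
contact_force: [-6.2, -29.1, 13.5]
gripper_width: 1.001
```

Call:
apply_moves:
  increments:
    - {"dr": [0, 0, 0], "translation": [-0.0017, 0.0011, 0], "grip": 1}
    - {"dr": [0, 0, 0], "translation": [-0.0017, 0.0011, 0], "grip": 1}

```text
clock: 9.2
ee_pos: [548.0, 164.8, 24.9]
tool_rot: [0.603, -0.306, 0.637, -0.37]
contact_force: [-6.7, -29.0, 12.7]
gripper_width: 0.999
```

```bash
python3 -c "
from h import *
o=env.get_obs();print(o['contact_force'],o['wrist_torque'],o['clock'],toolR()[0].round(3).tolist())
where();goal(-46,3,28,34)
b=cam('top');a=cam('scene')
cv2.imwrite('pics/f.png',np.vstack([cv2.resize(b['color'][140:250,110:220],(500,500),interpolation=2)])[:,:,::-1])
cv2.imwrite('pics/g.png',cv2.resize(a['color'][80:220,220:400],None,fx=4,fy=4,interpolation=2)[:,:,::-1])
"
```

```text
[ -6.74723719 -29.0378112   12.69496709] [-4.00801883  1.37857701  0.93917794] 9.2 [[-0.085, 0.057, 0.995], [-0.836, 0.539, -0.102], [-0.542, -0.84, 0.002]]
scene 357 (array([-0.1, -2.1]), array([ 88.1, 158.8]), 0.21) z99 246.0
top 853 (array([2.1, 0.7]), array([157.5,  88.9]), 89.31) z99 251.0
pos [548.  164.9  24.9] bay -50.4 1.1 target [546.5 169.4  28. ]
shift [-0.009  -0.0004 -0.0033] dr [-0.0124 -0.0138  0.0261]
```

View pics/g.png

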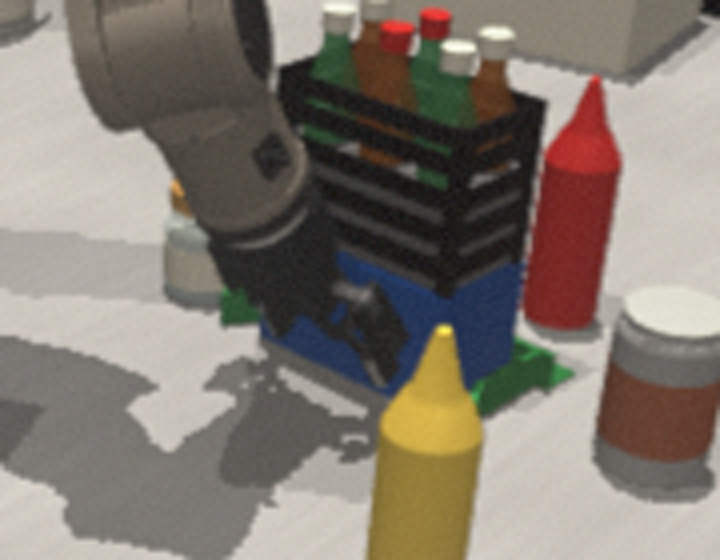

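View pics/f.png

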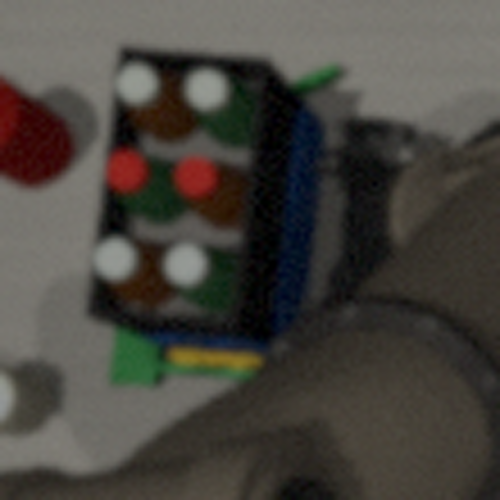

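The crate is upright in the bay. However, the wrist moment of +0.9 Nm and the tool yaw of about -0.8° suggest the robot-side corner touches the stop first. I'll turn the pusher 2° to square it.

Call:
apply_moves:
  increments:
    - {"dr": [-0.006, -0.01, 0], "translation": [0, 0, 0], "grip": 1}
    - {"dr": [-0.012, -0.019, 0], "translation": [0, 0, 0], "grip": 1}
    - {"dr": [-0.018, -0.028, 0], "translation": [0, 0, 0], "grip": 1}
    - {"dr": [-0.024, -0.037, 0], "translation": [0, 0, 0], "grip": 1}
    - {"dr": [-0.024, -0.037, 0], "translation": [0, 0, 0], "grip": 1}

```text
clock: 9.82
ee_pos: [548.7, 164.4, 24.7]
tool_rot: [0.609, -0.316, 0.632, -0.361]
contact_force: [-7.6, -27.3, 10.5]
gripper_width: 0.997
```

```bash
python3 -c "
from h import *
o=env.get_obs();print(o['contact_force'],o['wrist_torque'],o['clock'],toolR()[0].round(3)[:,2].tolist())
where();goal(-46,3,28,34)
# refined bay heading from first top picture: green stop edges with subpixel column profile
I=cv2.imread('pics/b.png').astype(float);c=cam('top');g=np.clip(I[...,1]-np.maximum(I[...,0],I[...,2]),0,60)
Lb,Lf=[],[]
for v in range(160,220):
    r=g[v,128:165];r=r/np.percentile(r,95);k=np.flatnonzero(r>.5)
    i=k[0];ub=128+i-(r[i]-.5)/(r[i]-r[i-1]);
    j=i
    while r[j+1]>.5:j+=1
    uf=128+j+(r[j]-.5)/(r[j]-r[j+1]);Lb.append(ray(c,ub,v,28)[:2]);Lf.append(ray(c,uf,v,28)[:2])
for L in(Lb,Lf):
    L=np.array(L);f=np.polyfit(L[:,0]-557,L[:,1],1);print('edge y at 557',f[1].round(1),'heading',90+np.degrees(np.arctan(f[0])).round(2))
"
```

```text
[ -7.58373635 -27.33790924  10.50836882] [-3.95452181  0.70118545 -0.63144295] 9.8167 [0.997, -0.072, 0.002]
scene 352 (array([ 0.7, -2.6]), array([ 88.9, 162.1]), 1.27) z99 246.0
top 853 (array([2.7, 0.2]), array([157.8,  89. ]), 89.5) z99 251.0
pos [548.7 164.4  24.7] bay -50.8 0.3 target [546.5 169.4  28. ]
shift [-0.0098 -0.0003 -0.0043] dr [0.0089 0.0181 0.0266]
edge y at 557 291.7 heading 84.57
edge y at 557 260.4 heading 84.77
```

Call:
apply_moves:
  increments:
    - {"dr": [0, 0, 0], "translation": [0.007, -0.0045, 0], "grip": 1}
    - {"dr": [0, 0, 0], "translation": [0.014, -0.009, 0], "grip": 1}
    - {"dr": [0, 0, 0], "translation": [0.028, -0.018, 0], "grip": 1}
    - {"dr": [0, 0, 0], "translation": [0.06, -0.039, 0], "grip": 1}
    - {"dr": [0, 0, 0], "translation": [0.1, -0.065, 0], "grip": 1}
    - {"dr": [0, 0, 0], "translation": [0.14, -0.09, 0], "grip": 1}
    - {"dr": [0, 0, 0], "translation": [0.16, -0.103, 0], "grip": 1}
    - {"dr": [0, 0, 0], "translation": [0.16, -0.103, 0], "grip": 1}

```text
clock: 10.63
ee_pos: [541.0, 58.9, 24.2]
tool_rot: [0.612, -0.315, 0.633, -0.353]
contact_force: [-0.1, 0.6, -0.5]
gripper_width: 1.002
```

```bash
python3 -c "
from h import *
o=env.get_obs();print(o['contact_force'],o['clock'],o['joint_positions'].round(2))
where();goal(-250,0,330,36)
b=cam('top');a=cam('scene')
cv2.imwrite('pics/h.png',np.hstack([cv2.resize(b['color'][140:250,110:220],(400,400),interpolation=2),cv2.resize(a['color'][80:220,240:380],(400,400),interpolation=2)])[:,:,::-1])
"
```

```text
[-0.11891707  0.63108528 -0.52418161] 10.6333 [-0.23  0.73  0.43  2.05 -1.23  0.94  1.07]
scene 320 (array([ 0.7, -3. ]), array([ 89.6, 159.3]), 0.57) z99 246.0
top 846 (array([2.9, 0.2]), array([158.,  89.]), 89.57) z99 251.0
pos [540.8  63.5  24.4] bay -152.0 -0.7 target [531.5 -34.  330. ]
shift [-0.147  -0.5142 -0.0067] dr [0.024  0.0334 0.0508]
```

View pics/h.png

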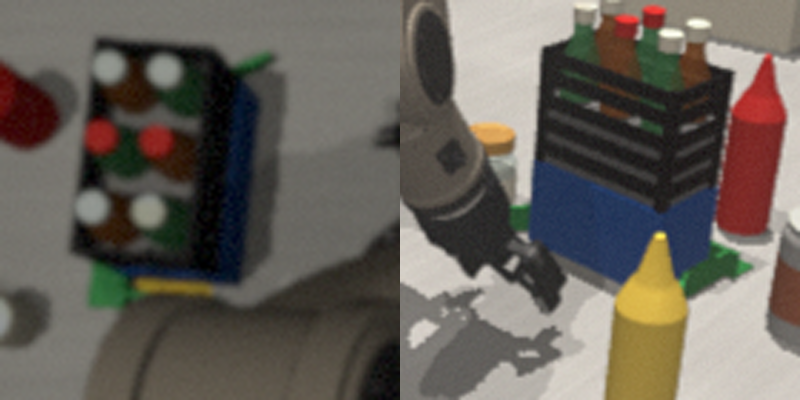

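The crate stands upright and square in the bay, and all the neighbours look undisturbed. I'll raise the hand well clear.

Call:
apply_moves:
  increments:
    - {"dr": [0, 0, 0], "translation": [-0.02, -0.07, 0], "grip": 1}
    - {"dr": [0, 0, 0], "translation": [-0.15, -0.51, 0], "grip": 1}
    - {"dr": [0, 0, 0], "translation": [-0.15, -0.51, 0], "grip": 1}
    - {"dr": [0, 0, 0], "translation": [-0.15, -0.51, 0], "grip": 1}
    - {"dr": [0, 0, 0], "translation": [-0.15, -0.51, 0], "grip": 1}
    - {"dr": [0, 0, 0], "translation": [-0.15, -0.51, 0], "grip": 1}
    - {"dr": [0, 0, 0], "translation": [-0.15, -0.51, 0], "grip": 1}
    - {"dr": [0, 0, 0], "translation": [-0.15, -0.51, 0], "grip": 1}
    - {"dr": [0, 0, 0], "translation": [-0.15, -0.51, 0], "grip": 1}
    - {"dr": [0, 0, 0], "translation": [-0.15, -0.51, 0], "grip": 1}

```text
clock: 11.67
ee_pos: [536.1, -30.5, 330.6]
tool_rot: [0.615, -0.316, 0.631, -0.351]
contact_force: [-0.5, 1.0, -0.8]
gripper_width: 0.999
```

```bash
python3 -c "
from h import *
o=env.get_obs();print(o['contact_force'],o['clock'],o['joint_vel'].round(3),o['ee_pos'])
where()
c=cam('top');X=cloud(c)
for n,(u,v) in dict(red=(104,163),yel=(243,118),tin=(157,115),jar=(160,242),cup=(376,195),sh=(107,226)).items(): print(n,X[v,u].round())
cv2.imwrite('pics/i.png',np.vstack([c['color'],cam('scene')['color']])[::1,:,::-1][:, :])
cv2.imwrite('pics/i.png',cv2.resize(cv2.imread('pics/i.png'),(400,600)))
"
```

```text
[-0.49918875  0.99461732 -0.83311711] 11.6667 [-0.003  0.042 -0.029  0.052 -0.002 -0.011  0.008] [536.05420011 -30.46180535 330.55278891]
scene 350 (array([ 0.9, -1.7]), array([160.6,  88.7]), 89.15) z99 246.0
top 859 (array([2.8, 0.7]), array([157.4,  89. ]), 89.98) z99 251.0
red [612. 352. 155.]
yel [727. -28. 173.]
tin [760. 220. 111.]
jar [398. 211.  84.]
cup [ 530. -424.   14.]
sh [446. 364.  76.]
```

View pics/i.png

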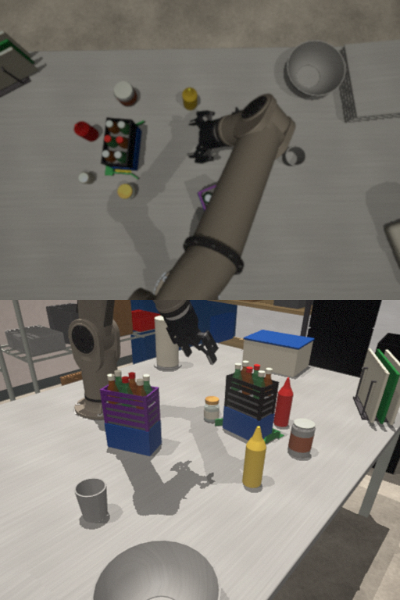

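The final views show the crate upright in the bay and the hand in the air. The six listed bystanders read where they did at the start, and the purple crate looks undisturbed.

```bash
python3 -c "
from workcell import env
print(env.finish_job())"
```

```text
the job is handed in; nothing more can be done
None
```

I pushed the crate low on its blue base with both open fingers, about 217 mm into the bay and up against the back stop. The job was handed in at about 12 s.

**At the stop:** contact showed as the push force rising from 16 N to 29 N while the hand stopped advancing. The wrist moment suggested the robot-side corner was touching first, so I turned the pusher 2° to square the crate before backing off.

**Last checks:**
- **Position:** the crate is 1 to 3 mm past my estimate of the parked point along the bay, and within 2 mm of the centre line. That is inside the calibration error.
- **Angle:** the readings disagree by about 1°. The scene camera gave -0.85° to the bay axis and the top camera gave about 0°. I could not see the contact with the stop directly, so "flat" rests on the forces and these angle readings.
- **Upright:** the bottle tops are still at 246 to 251 mm.
- **Other objects:** the six listed ones read within about 1 mm of where they started in plan. I checked the purple crate only by eye, and it looks undisturbed.
- **Hand:** raised to 330 mm, contact force about 1 N, touching nothing.

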